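# Sort two salvaged transformers, then hold the load tester's dial on its third notch

### The job

Put the transformer with the round tag down into the load tester's nest and stand the one with the cross-shaped tag in the flat steel reject tray, leaving the other things on the bench where they are. Then turn the tester's spring-return dial clockwise by its peg, past the first two notches to the third (the three-pip mark), and keep holding it there against its spring: the program finishes while the robot is still holding the dial on the third notch.

Things in the scene. Friction and masses are not known exactly. Their poses are not given: they have to be found in the camera images.
- transformer_disc: Small dark transformer block, 70 (x) x 50 (y) x 55 (z) mm, 0.3 to 0.65 kg, upright on the bench; on its top a flat round pale tag 38 mm across, 2 mm thick, between four brass studs 6 mm high. Origin: centre of its underside; z up. The plain sides 50 mm apart (y) are for gripping. Either way round fits the nest.
- transformer_cross: The same transformer block, 70 x 50 x 55 mm, but its pale tag is a diagonal cross of two bars 44 x 9 mm. Origin: centre of its underside; z up; gripped across its 50 mm (y).
- tester: Load tester, fixed to the bench: low grey cabinet 190 (x) x 340 (y) x 70 (z) mm. Origin: centre of its underside. On its top, in its own frame, the nest lies at y = +90 mm and the dial's axis at y = -85 mm.
- nest (a point): Centre of the floor of the nest on the tester's top (70 mm above the bench). The nest is a rectangle of aluminium rim 12 mm high, 5 mm thick, inside 80 mm along its x and 60 mm along its y: the transformer's 70 mm goes along the nest's x. Its axes are those of the tester.
- reject_tray: Open flat steel tray fixed to the bench, 130 (x) x 112 (y) x 20 (z) mm outside, walls and floor 4 to 5 mm thick. Origin: centre of its underside.
- dial_axis (a point): Point on the dial's vertical axis at the height of the tester's top. The dial is a plain aluminium disc 130 mm across and 16 mm thick, lying flat on the tester.
- dial_peg (a point): Centre of the top of the dial's upright round black peg: 18 mm thick, standing 52 mm above the disc, its top 138 mm above the bench, 48 mm from the dial's axis. It travels with the dial; its start is at the white bar mark on the tester, then the marks for the notches are one, two and three white pips around the disc.
- dial (a joint): Angle of the dial in rad, clockwise from above: 0 at rest (it springs back there when let go), notches at 0.524, 1.047 and 1.571 (30, 60, 90 degrees), end stop at 2.0. The spring pulls back with 3 to 4 N at the peg at rest and about 9 N at the third notch; the notches are felt as a ripple of 2 N on that, and do not hold the dial.
- bushing: Bystander, to be left alone: stepped black rubber bushing, 34 mm wide, 34 mm tall. Origin: centre of its underside.
- big_nut: Bystander, to be left alone: steel nut, 28 mm across, 12 mm high. Origin: centre of its underside.
- washer: Bystander, to be left alone: thick steel washer, 44 mm across, 6 mm high. Origin: centre of its underside.
- stator: Bystander, to be left alone: toothed dark ring, 84 mm across, 26 mm high. Origin: centre of its underside.
- capacitor: Bystander, to be left alone: aluminium capacitor can, 44 mm across, 60 mm tall, standing. Origin: centre of its underside.
- carton: Bystander, to be left alone: closed cardboard carton, 70 x 50 x 35 mm. Origin: centre of its underside.
- bolt: Bystander, to be left alone: steel bolt lying down, 45 mm long. Origin: on the bench under the head's outer face; the shank runs along x.
Mind the look-alikes: they are no part of the job. What is shaped like the transformer_disc but pink is not meant.

How it is judged:
By the outcome, as a careful person would: the job done as asked, in the order asked, and still so for the second after the job is handed in, while the arm keeps its last pose, push and grip.
It also fails if it takes over 72 s, if anything falls off the work surface, if the arm or the gripper's body presses on something with over 40 N, if the wrist force passes 120 N, or if a joint passes its speed limit or range.

### The arm

A 7-joint arm with a two-finger parallel gripper is mounted at the origin on the work surface. World frame = base frame: x ahead of the robot, y to its left, z up, the work surface at z = 0. Lengths are in m, angles in rad, forces in N, time in s.
With the tool pointing down it reaches from about 0.35 to 0.9 m from the base axis. Payload 7.2 kg.
Tool frame: the origin (TCP) lies midway between the tips of the shut fingers; the grasp point (between the pads) lies 19 mm behind it (env.grip_depth is the distance from the TCP to the grasp point, in m); z points along the fingers, x is the direction in which the jaws open and shut, and the axes are right-handed (so a half turn about z gives the same grasp; the last joint's range is limited). The gripper opens to 88 mm and grips with 3 to 60 N. Pads are 20 mm wide; open, the fingers measure 115 mm over their backs; the gripper's body (75 mm by 178 mm) begins 61 mm behind the grasp point.
Start: joints at [1.273, 0.411, -0.013, 1.596, 0.006, 1.134, -0.082], TCP at [0.142, -0.609, 0.223] pointing down, gripper open.
Joint ranges: [-2.95, 2.95], [-0.29, 1.99], [-1.47, 1.44], [0.14, 2.54], [-1.03, 4.17], [0.13, 1.85], [-2.86, 2.86]. Speed limits (rad/s): [2.39, 2.39, 3.01, 3.01, 3.14, 3.14, 3.14].

### API

Orientations are given as a unit quaternion [w, x, y, z].
In Python, from cell import env gives the robot as it stands.
- The arm moves only by the tool send_rows, never from a script. Its arguments are lists of equal length, an entry for each row: "jaw": the gripper command: -1 is fully open, 1 is shut, values between are in proportion; "delta_pos": the shift along the tool's x, y, z in cm, a list of three; "rot": the turn, a rotation vector about the tool's x, y, z in degrees, a list of three. In form: {"jaw": [jaw, ...], "delta_pos": [[dx, dy, dz], ...], "rot": [[ax, ay, az], ...]}. A call has 1 to 20 rows; each row shifts and turns the commanded pose from where the row before left it, along the tool's axes as they then stand; what a row does not reach is not made up. A row lasts 1/8 s, in which the tool goes at most 62.5 mm and 10.7 degrees, less where a joint would pass 70% of its speed; a pose out of reach is approached as far as the arm can. A call with a gripper value outside its range is refused whole. The fingers move at their own pace and stop on an object; "squeeze" is the grip in N (left out, the last holds). Time passes only in rows, so rows that do not move let the fingers close. It gives the time, the measured TCP pose, the force and the opening at its end, in the units of the state.
- env.get_obs(): the state, without advancing time (a new reading comes with each control period).
- env.capture(name): name is "side" or "top" or "wrist"; returns the picture (400x640x3 uint8, blue, green, red); there is no depth.
- env.camera_info(name): a dict with "fx", "fy", "cx", "cy" (pixels), "cam_to_world" (4x4, takes a point from camera to world coordinates). Camera axes: x right, y down, z forward; pixel columns grow to the right and rows downward; lengths in m; the calibration is good to about 2 mm. A picture is of the moment at which its call begins: read the wrist's pose just before it. camera_info takes no time and is no camera call; for the wrist camera it gives the pose at the moment of the call.
- env.finish_job(): hands the job in, once; it reports no verdict.
The state is a dict: "time": time; "joints": joint angles; "joint_velocities": joint speeds; "effort": joint torques, N m; "ee_pos": TCP position; "ee_rot": TCP orientation; "wrist_force": force on the tool from outside, world axes, zero at the start; "ft_torque": the same for the moment, N m; "opening": opening from 0.0 (shut) to 1.0 (fully open).
Only numpy, scipy, OpenCV 4.12 (cv2) and the standard library are available. Lean on these libraries where they do the work, as an engineer would, in place of code of your own. Each camera call takes 0.05 s, during which the arm holds its last target. There are 200 camera calls.

## Working session

There is one attempt and no reset: what is moved stays moved. The work goes in short steps, Python scripts to look and compute and a tool call to move; the robot and the scene stay as the last step left them, time stands still between calls to the robot, and variables do not carry over. Pictures are saved under pics/ and viewed, about 8 in all and at most 12, crops included, and the job is handed in when it is done.

Besides the shell and the picture viewer there is one more tool, called after "Emit:" in YAML: its name, and indented under it one key for each argument. send_rows: Moves the arm, as the interface text tells. Its arguments: {"type":"object","properties":{"jaw":{"type":"array","items":{"type":"number"}},"delta_pos":{"type":"array","items":{"type":"array","items":{"type":"number"}}},"rot":{"type":"array","items":{"type":"array","items":{"type":"number"}}},"squeeze":{"type":"number"}},"required":["jaw","delta_pos","rot"]}

```bash
mkdir -p pics; ls; cat > h.py <<'E'
import numpy as np, cv2
from cell import env
def shot(cam,name):
    i=env.camera_info(cam); im=env.capture(cam); cv2.imwrite(f'pics/{name}.png',im); np.savez(f'pics/{name}.npz',K=np.array([i['fx'],i['fy'],i['cx'],i['cy']]),T=np.array(i['cam_to_world'])); return im
def px(name,u,v,z):
    d=np.load(f'pics/{name}.npz'); fx,fy,cx,cy=d['K']; T=d['T']
    r=T[:3,:3]@np.array([(u-cx)/fx,(v-cy)/fy,1]); o=T[:3,3]
    return o+r*(z-o[2])/r[2]
def proj(name,p):
    d=np.load(f'pics/{name}.npz'); fx,fy,cx,cy=d['K']; T=d['T']
    q=T[:3,:3].T@(np.asarray(p)-T[:3,3]); return np.array([fx*q[0]/q[2]+cx,fy*q[1]/q[2]+cy])
E
python3 - <<'E'
from h import *
a=shot('top','top0'); b=shot('side','side0')
cv2.imwrite('pics/both0.png',cv2.resize(np.vstack([a,b]),None,fx=.75,fy=.75,interpolation=cv2.INTER_AREA))
print(env.get_obs()); 
for c in('top','side','wrist'): print(env.camera_info(c))
E
```

```text
pics
{'time': 0.1, 'joints': array([ 1.27279875,  0.41183653, -0.01271781,  1.59694603,  0.005605  ,
        1.13431271, -0.08224253]), 'joint_velocities': array([ 0.00114232, -0.00091986, -0.0008183 , -0.00149717,  0.00118724,
       -0.00212821, -0.0003128 ]), 'effort': array([ 4.13936010e-03, -5.89100432e+01,  6.44563548e-01, -2.91712135e+01,
       -5.37174626e-02,  1.44639623e-02,  5.59820785e-05]), 'ee_pos': array([ 0.14222281, -0.60813398,  0.22188865]), 'ee_rot': array([-4.13127109e-04,  7.83507844e-01, -6.21381461e-01, -6.06070713e-04]), 'wrist_force': array([-0.25994866, -0.96115254,  0.41323395]), 'ft_torque': array([ 0.02943105, -0.00365181, -0.02908047]), 'opening': 0.9966523184620026}
{'fx': 490.08853554127427, 'fy': 490.08853554127427, 'cx': 316.9785476989769, 'cy': 193.69487136048863, 'cam_to_world': array([[-2.30876793e-02, -9.85114318e-01,  1.70343004e-01,
         2.61398759e-01],
       [-9.99718926e-01,  2.36679985e-02,  1.37660054e-03,
         6.80294092e-05],
       [-5.38778687e-03, -1.70263343e-01, -9.85383867e-01,
         1.40877650e+00],
       [ 0.00000000e+00,  0.00000000e+00,  0.00000000e+00,
         1.00000000e+00]])}
{'fx': 384.4048481277376, 'fy': 384.4048481277376, 'cx': 312.3162111749821, 'cy': 202.48578363911022, 'cam_to_world': array([[-0.97273192, -0.1166882 ,  0.20044069,  0.30801389],
       [-0.23154765,  0.53833668, -0.81029581,  0.75487652],
       [-0.01335262, -0.83461217, -0.55067616,  0.61847854],
       [ 0.        ,  0.        ,  0.        ,  1.        ]])}
{'fx': 322.82944543705287, 'fy': 322.82944543705287, 'cx': 323.29686193557177, 'cy': 202.83101283129437, 'cam_to_world': array([[ 0.22947113, -0.94132507, -0.24748762,  0.20961318],
       [-0.97331419, -0.22234034, -0.05678251, -0.59273326],
       [-0.00157568,  0.25391316, -0.96722574,  0.38383459],
       [ 0.        ,  0.        ,  0.        ,  1.        ]])}
```

View pics/top0.png

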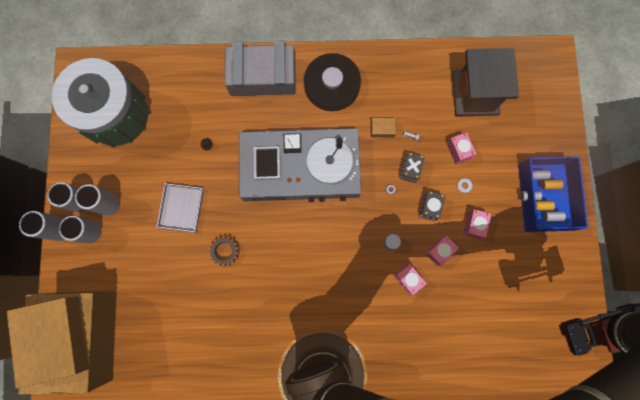

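The top view shows dark blocks at about (411,165) with a cross tag and (432,205) with a round tag. The blocks at (463,147), (479,223), (443,250) and (411,279) are pink look-alikes. I'll confirm this in an enlarged crop.

```bash
python3 - <<'E'
from h import *
a=cv2.imread('pics/top0.png')
c1=cv2.resize(a[120:245,375:505],None,fx=4.6,fy=4.6,interpolation=cv2.INTER_CUBIC)
cv2.imwrite('pics/c1.png',c1)
c2=cv2.resize(a[115:245,150:370],None,fx=3.6,fy=3.6,interpolation=cv2.INTER_CUBIC)
cv2.imwrite('pics/c2.png',c2)
E
```

```text
(no output)
```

View pics/c1.png

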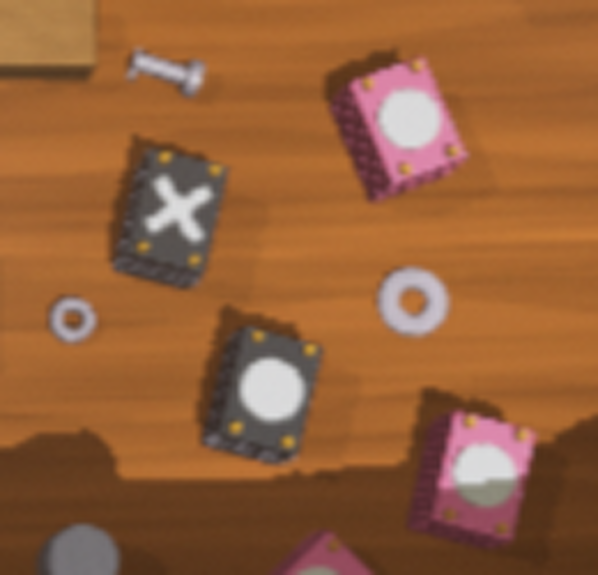

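View pics/c2.png

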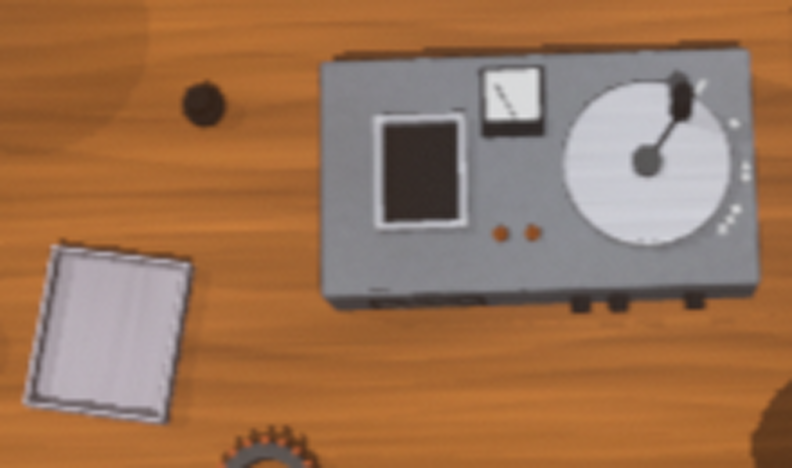

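Confirmed: the dark cross block is at top (413,165) and the dark disc block at (434,204). All the pink ones are look-alikes. The nest is at about c2 (420,172), the dial at (647,162), the peg top at (678,80) and the tray at (110,333).

```bash
cat >> h.py <<'E'
def quad(name,pts,z):  # centre, yaw of long axis
    P=np.array([px(name,u,v,z)[:2] for u,v in pts],np.float32); (c,s,a)=cv2.minAreaRect(P)
    b=cv2.boxPoints(((c),s,a)); e=[b[1]-b[0],b[2]-b[1]]; l=max(e,key=np.linalg.norm)
    return P.mean(0).round(4),np.array(s).round(4),round(float(np.degrees(np.arctan2(l[1],l[0]))%180),1)
E
python3 - <<'E'
from h import *
f1=lambda L:[(375+(u+.5)/4.6-.5,120+(v+.5)/4.6-.5) for u,v in L]
f2=lambda L:[(150+(u+.5)/3.6-.5,115+(v+.5)/3.6-.5) for u,v in L]
print('cross',quad('top0',f1([(166,157),(216,170),(144,246),(195,259)]),.061))
print('disc',quad('top0',f1([(259,336),(311,349),(236,427),(289,441)]),.061))
print('nest',quad('top0',f2([(375,115),(466,114),(375,230),(467,228)]),.082))
print('tray',quad('top0',f2([(53,245),(192,262),(27,403),(166,422)]),.02))
print('cab',quad('top0',f2([(322,62),(748,48),(758,285),(322,297)]),.07))
for n,p,z in(('dial',(647,162),.086),('hub',(647,160),.09),('pegtop',(678,80),.138),('pegbase',(682,112),.086)): print(n,px('top0',*f2([p])[0],z).round(4))
b=shot('wrist','w0')
E
```

```text
cross (array([ 0.5704, -0.2726], dtype=float32), array([0.0319, 0.0579]), 163.5)
disc (array([ 0.4576, -0.3226], dtype=float32), array([0.0326, 0.0585]), 163.1)
nest (array([0.5828, 0.1401], dtype=float32), array([0.0707, 0.0912]), 179.9)
tray (array([0.4723, 0.3953], dtype=float32), array([0.1132, 0.1298]), 171.8)
cab (array([0.5833, 0.0505], dtype=float32), array([0.1896, 0.3358]), 90.2)
dial [ 0.585  -0.0346  0.086 ]
hub [ 0.5856 -0.0345  0.09  ]
pegtop [ 0.6345 -0.0581  0.138 ]
pegbase [ 0.6241 -0.0628  0.086 ]
```

View pics/side0.png

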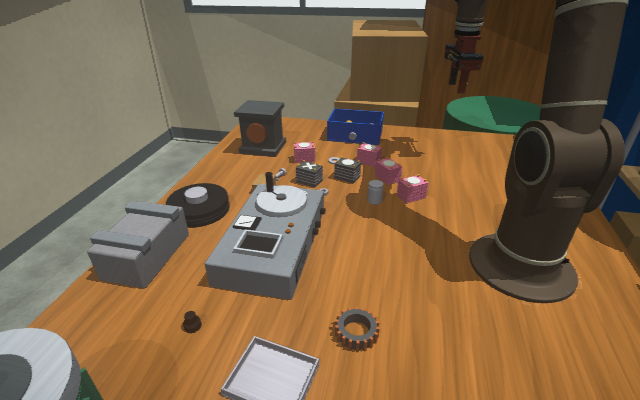

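```bash
cat >> h.py <<'E'
from scipy.spatial.transform import Rotation as Ro
def st():
    o=env.get_obs(); q=np.array(o['ee_rot']); R=Ro.from_quat(q[[1,2,3,0]]).as_matrix(); return o,np.array(o['ee_pos']),R
def go(p,jawdeg):
    """turn about tool z (deg), then shift in tool axes (cm) after that turn, then tilt error"""
    o,p0,R=st(); yaw=np.degrees(np.arctan2(R[1,0],R[0,0])); t=(yaw-jawdeg+90)%180-90
    a=np.radians(yaw-t); X=np.array([np.cos(a),np.sin(a),0]); Rn=np.c_[X,np.cross([0,0,-1],X),[0,0,-1]]
    print('t',round(o['time'],2),'pos',p0.round(4),'yaw',yaw.round(1),'| turn',round(t,1),'shift cm',(Rn.T@(np.array(p)-p0)*100).round(2),'tilt z',R[:,2].round(3),'F',np.array(o['wrist_force']).round(1),'open',round(o['opening'],3))
E
python3 - <<'E'
from h import *
f1=lambda L:[(375+(u+.5)/4.6-.5,120+(v+.5)/4.6-.5) for u,v in L]
print('pink',quad('top0',f1([(470,422),(524,436),(449,513),(503,528)]),.061))
go([.4576,-.3226,.18],-107)
E
```

```text
pink (array([ 0.4022, -0.4466], dtype=float32), array([0.033 , 0.0576]), 162.8)
t 0.15 pos [ 0.1422 -0.6082  0.222 ] yaw -76.8 | turn 30.2 shift cm [-36.53 -21.81   4.2 ] tilt z [-0.     0.001 -1.   ] F [ 0.2 -0.1 -0.7] open 1.001
```

Emit:
send_rows:
  jaw: [-0.5,-0.5,-0.5,-0.5,-0.5,-0.5,-0.5,-0.5,-0.5,-0.5,-0.5,-0.5,-0.5,-0.5]
  delta_pos:
    - [0,0,0]
    - [0,0,0]
    - [0,0,0]
    - [-3.65,-2.18,0]
    - [-3.65,-2.18,0]
    - [-3.65,-2.18,0]
    - [-3.65,-2.18,0]
    - [-3.65,-2.18,0]
    - [-3.65,-2.18,0]
    - [-3.65,-2.18,0]
    - [-3.65,-2.18,0]
    - [-3.65,-2.18,0]
    - [-3.65,-2.18,0]
    - [0,0,0]
  rot:
    - [0,0,10]
    - [0,0,10]
    - [0,0,10]
    - [0,0,0]
    - [0,0,0]
    - [0,0,0]
    - [0,0,0]
    - [0,0,0]
    - [0,0,0]
    - [0,0,0]
    - [0,0,0]
    - [0,0,0]
    - [0,0,0]
    - [0,0,0]
  squeeze: 25

```text
time: 1.9
ee_pos: [0.4592, -0.319, 0.2223]
ee_rot: [0.001, -0.598, 0.801, 0.0]
wrist_force: [-1.4, -0.1, 0.2]
opening: 0.749
```

```bash
python3 - <<'E'
from h import *
go([.4576,-.3226,.05],-107)
shot('wrist','w1')
# predicted studs for centre+yaw
for c,y in(((.4576,-.3226),-16.9),((.5704,-.2726),-16.5)):
  a=np.radians(y); r=np.array([[np.cos(a),-np.sin(a)],[np.sin(a),np.cos(a)]])
  print([proj('w1',[*(np.array(c)+r@[sx*.029,sy*.0162]),.061]).round(0) for sx in(-1,1) for sy in(-1,1)])
E
```

```text
t 1.9 pos [ 0.4592 -0.319   0.2223] yaw -106.5 | turn 0.5 shift cm [ 0.39  0.05 17.23] tilt z [ 0.001  0.002 -1.   ] F [-1.4 -0.1  0.2] open 0.749
[array([342., 216.]), array([311., 216.]), array([344., 160.]), array([311., 160.])]
[array([262., 123.]), array([229., 123.]), array([259.,  59.]), array([224.,  59.])]
```

View pics/w1.png

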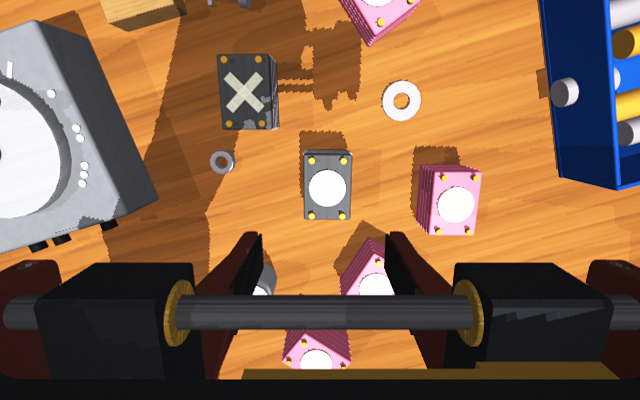

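The wrist view shows the disc block's studs at (312,160), (344,160), (311,216) and (343,215). That is within 1 px of the prediction, so I'm descending to grasp.

Emit:
send_rows:
  jaw: [-0.5,-0.5,-0.5,-0.5,-0.5,-0.5,-0.5,0.3,0.3,0.3,0.3]
  delta_pos:
    - [0.39,0.05,4]
    - [0,0,4]
    - [0,0,4]
    - [0,0,4]
    - [0,0,2.5]
    - [0,0,1.5]
    - [0,0,0]
    - [0,0,0]
    - [0,0,0]
    - [0,0,0]
    - [0,0,0]
  rot:
    - [0,0,0.5]
    - [0,0,0]
    - [0,0,0]
    - [0,0,0]
    - [0,0,0]
    - [0,0,0]
    - [0,0,0]
    - [0,0,0]
    - [0,0,0]
    - [0,0,0]
    - [0,0,0]
  squeeze: 35

```text
time: 3.32
ee_pos: [0.4558, -0.3258, 0.0235]
ee_rot: [0.0, -0.593, 0.805, -0.001]
wrist_force: [-0.4, 4.9, 7.3]
opening: 0.567
```

Emit:
send_rows:
  jaw: [0.3,0.3,0.3,0.3,0.3,0.3,0.3]
  delta_pos:
    - [0,0,-3]
    - [0,0,-5]
    - [0,0,-5]
    - [0,0,-4]
    - [0,0,0]
    - [0,0,0]
    - [0,0,0]
  rot:
    - [0,0,0]
    - [0,0,0]
    - [0,0,0]
    - [0,0,0]
    - [0,0,0]
    - [0,0,0]
    - [0,0,0]

```text
time: 4.2
ee_pos: [0.4539, -0.3253, 0.1904]
ee_rot: [-0.001, -0.592, 0.806, 0.002]
wrist_force: [-0.6, -0.5, -5.0]
opening: 0.569
```

```bash
python3 - <<'E'
from h import *
go([.5828,.1401,.20],-90)
E
```

```text
t 4.2 pos [ 0.4539 -0.3253  0.1904] yaw -107.3 | turn -17.3 shift cm [-46.54 -12.89  -0.96] tilt z [-0.003  0.002 -1.   ] F [-0.6 -0.5 -5. ] open 0.569
```

Emit:
send_rows:
  jaw: [0.3,0.3,0.3,0.3,0.3,0.3,0.3,0.3,0.3,0.3,0.3,0.3,0.3,0.3,0.3,0.3,0.3]
  delta_pos:
    - [0,0,-0.5]
    - [0,0,-0.5]
    - [-3.88,-1.07,0]
    - [-3.88,-1.07,0]
    - [-3.88,-1.07,0]
    - [-3.88,-1.07,0]
    - [-3.88,-1.07,0]
    - [-3.88,-1.07,0]
    - [-3.88,-1.07,0]
    - [-3.88,-1.07,0]
    - [-3.88,-1.07,0]
    - [-3.88,-1.07,0]
    - [-3.88,-1.07,0]
    - [-3.88,-1.07,0]
    - [0,0,0]
    - [0,0,0]
    - [0,0,0]
  rot:
    - [0,0,-8.6]
    - [0,0,-8.7]
    - [0,0,0]
    - [0,0,0]
    - [0,0,0]
    - [0,0,0]
    - [0,0,0]
    - [0,0,0]
    - [0,0,0]
    - [0,0,0]
    - [0,0,0]
    - [0,0,0]
    - [0,0,0]
    - [0,0,0]
    - [0,0,0]
    - [0,0,0]
    - [0,0,0]

```text
time: 6.32
ee_pos: [0.5835, 0.138, 0.2019]
ee_rot: [-0.001, -0.706, 0.708, 0.0]
wrist_force: [0.2, 0.6, -5.0]
opening: 0.571
```

```bash
python3 - <<'E'
from h import *
go([.5828,.1401,.12],-89.9)
a=shot('wrist','w2')
# held block's studs at expected place (tool centre), z=TCP+.0395
o,p,R=st()
print([proj('w2',p+R@[sx*.0162,sy*.029,-.0375]).round(0) for sx in(-1,1) for sy in(-1,1)])
cv2.imwrite('pics/w2c.png',cv2.resize(a[40:340,120:520],None,fx=2,fy=2))
print([proj('w2',[.5828+sx*.045,.1401+sy*.035,.082]).round(0) for sx in(-1,1) for sy in(-1,1)])
E
```

```text
t 6.33 pos [0.5835 0.138  0.2019] yaw -90.1 | turn -0.2 shift cm [-0.21  0.07  8.19] tilt z [-0.001 -0.001 -1.   ] F [ 0.2  0.6 -5. ] open 0.571
[array([282., 221.]), array([286., 344.]), array([363., 221.]), array([359., 344.])]
[array([358., 245.]), array([283., 245.]), array([361., 148.]), array([280., 148.])]
```

View pics/w2c.png

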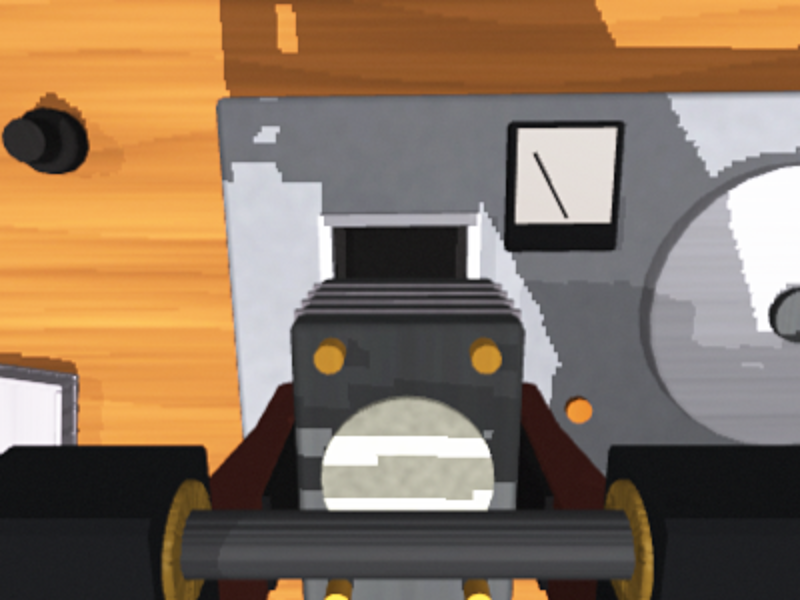

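The held block's near studs are at about (285,218) and (363,218), as predicted within 2 px. The nest rim's far corners are at (280,146) and (361,146), against (280,148) and (361,148) predicted. Lowering into the nest.

Emit:
send_rows:
  jaw: [0.3,0.3,0.3,0.3,0.3,0.3,0.3,0.3,0.3]
  delta_pos:
    - [-0.25,0.05,3]
    - [0,0,3]
    - [0,0,2.5]
    - [0,0,0.7]
    - [0,0,0.5]
    - [0,0,0.4]
    - [0,0,0.3]
    - [0,0,0]
    - [0,0,0]
  rot:
    - [0,0,0]
    - [0,0,0]
    - [0,0,0]
    - [0,0,0]
    - [0,0,0]
    - [0,0,0]
    - [0,0,0]
    - [0,0,0]
    - [0,0,0]

```text
time: 7.5
ee_pos: [0.5834, 0.1422, 0.0989]
ee_rot: [0.0, -0.707, 0.707, -0.0]
wrist_force: [-0.0, -0.6, -5.5]
opening: 0.564
```

Emit:
send_rows:
  jaw: [0.3,0.3,0.3,0.3,0.3,-0.1,-0.2,-0.3]
  delta_pos:
    - [0.1,0,0.2]
    - [0,0,0.2]
    - [0,0,0.15]
    - [0,0,0]
    - [0,0,0]
    - [0,0,0]
    - [0,0,0]
    - [0,0,0]
  rot:
    - [0,0,0]
    - [0,0,0]
    - [0,0,0]
    - [0,0,0]
    - [0,0,0]
    - [0,0,0]
    - [0,0,0]
    - [0,0,0]

```text
time: 8.5
ee_pos: [0.5839, 0.1414, 0.0932]
ee_rot: [0.001, -0.707, 0.707, -0.0]
wrist_force: [0.6, -0.2, 0.6]
opening: 0.644
```

Emit:
send_rows:
  jaw: [-0.45,-0.5,-0.5,-0.5,-0.5,-0.5]
  delta_pos:
    - [0,0,0]
    - [0,0,-3]
    - [0,0,-5]
    - [0,0,-5]
    - [0,0,0]
    - [0,0,0]
  rot:
    - [0,0,0]
    - [0,0,0]
    - [0,0,0]
    - [0,0,0]
    - [0,0,0]
    - [0,0,0]

```text
time: 9.25
ee_pos: [0.5831, 0.1409, 0.2227]
ee_rot: [-0.0, -0.707, 0.707, -0.0]
wrist_force: [-0.2, 0.8, -0.6]
opening: 0.75
```

```bash
python3 - <<'E'
from h import *
go([.5704,-.2726,.2],-106.3)
E
```

```text
t 9.25 pos [0.5831 0.1409 0.2227] yaw -90.0 | turn 16.3 shift cm [ 40.05 -10.39   2.27] tilt z [-0. -0. -1.] F [-0.2  0.8 -0.6] open 0.75
```

Emit:
send_rows:
  jaw: [-0.5,-0.5,-0.5,-0.5,-0.5,-0.5,-0.5,-0.5,-0.5,-0.5,-0.5,-0.5,-0.5,-0.5,-0.5]
  delta_pos:
    - [0,0,0]
    - [0,0,0]
    - [4,-1.04,0]
    - [4,-1.04,0]
    - [4,-1.04,0]
    - [4,-1.04,0]
    - [4,-1.04,0]
    - [4,-1.04,0]
    - [4,-1.04,0]
    - [4,-1.04,0]
    - [4,-1.04,0]
    - [4,-1.04,0]
    - [0,0,2]
    - [0,0,0]
    - [0,0,0]
  rot:
    - [0,0,8.2]
    - [0,0,8.1]
    - [0,0,0]
    - [0,0,0]
    - [0,0,0]
    - [0,0,0]
    - [0,0,0]
    - [0,0,0]
    - [0,0,0]
    - [0,0,0]
    - [0,0,0]
    - [0,0,0]
    - [0,0,0]
    - [0,0,0]
    - [0,0,0]

```text
time: 11.12
ee_pos: [0.5706, -0.2711, 0.2026]
ee_rot: [-0.0, -0.6, 0.8, 0.001]
wrist_force: [0.3, 0.7, 0.8]
opening: 0.753
```

```bash
python3 - <<'E'
from h import *
a=shot('wrist','w3'); shot('top','top3')
go([.5704,-.2726,.022],-106.3)
# measure brass studs near expected spots
y=np.radians(-16.5); r=np.array([[np.cos(y),-np.sin(y)],[np.sin(y),np.cos(y)]])
hsv=cv2.cvtColor(a,cv2.COLOR_BGR2HSV)
m=cv2.inRange(hsv,(15,140,90),(32,255,255))
n,l,s,c=cv2.connectedComponentsWithStats(m)
pr=np.array([proj('w3',[*(np.array([.5704,-.2726])+r@[sx*.029,sy*.0162]),.061]) for sx in(-1,1) for sy in(-1,1)])
for q in pr:
  k=1+np.argmin(np.linalg.norm(c[1:]-q+ (s[1:,4:5]<8)*999,axis=1)); print(q.round(1),c[k].round(1),s[k,4],px('w3',*c[k],.060).round(4))
E
```

```text
t 11.22 pos [ 0.571  -0.2713  0.2035] yaw -106.3 | turn 0.0 shift cm [ 0.14  0.02 18.15] tilt z [ 0. -0. -1.] F [ 0.5  0.  -0.3] open 0.751
[340.9 220.6] [339.2 217.7] 13 [ 0.5411 -0.279   0.06  ]
[308.1 220.4] [307.6 219. ] 17 [ 0.5485 -0.2486  0.06  ]
[342.2 161.9] [340.7 160.9] 30 [ 0.5947 -0.2953  0.06  ]
[307.7 161.7] [306.9 161.2] 32 [ 0.6034 -0.2646  0.06  ]
```

Emit:
send_rows:
  jaw: [-0.5,-0.5,-0.5,-0.5,-0.5,-0.5,-0.5,-0.5,0.3,0.3,0.3,0.3,0.3,0.3,0.3,0.3]
  delta_pos:
    - [0,-0.1,4]
    - [0,0,4]
    - [0,0,4]
    - [0,0,3]
    - [0,0,2]
    - [0,0,1]
    - [0,0,0]
    - [0,0,0]
    - [0,0,0]
    - [0,0,0]
    - [0,0,0]
    - [0,0,0]
    - [0,0,-3]
    - [0,0,-5]
    - [0,0,-5]
    - [0,0,-5]
  rot:
    - [0,0,0]
    - [0,0,0]
    - [0,0,0]
    - [0,0,0]
    - [0,0,0]
    - [0,0,0]
    - [0,0,0]
    - [0,0,0]
    - [0,0,0]
    - [0,0,0]
    - [0,0,0]
    - [0,0,0]
    - [0,0,0]
    - [0,0,0]
    - [0,0,0]
    - [0,0,0]

```text
time: 13.22
ee_pos: [0.5707, -0.2721, 0.2037]
ee_rot: [-0.001, -0.599, 0.8, 0.001]
wrist_force: [-0.0, 0.0, -3.5]
opening: 0.566
```

```bash
python3 - <<'E'
from h import *
go([.4723,.3953,.22],-98.2)
E
```

```text
t 13.22 pos [ 0.5707 -0.2721  0.2037] yaw -106.3 | turn -8.1 shift cm [-64.65  19.26  -1.63] tilt z [-0.002  0.001 -1.   ] F [-0.   0.  -3.5] open 0.566
```

Emit:
send_rows:
  jaw: [0.3,0.3,0.3,0.3,0.3,0.3,0.3,0.3,0.3,0.3,0.3,0.3,0.3,0.3,0.3,0.3,0.3,0.3,0.3]
  delta_pos:
    - [0,0,-1.5]
    - [-4.31,1.28,0]
    - [-4.31,1.28,0]
    - [-4.31,1.28,0]
    - [-4.31,1.28,0]
    - [-4.31,1.28,0]
    - [-4.31,1.28,0]
    - [-4.31,1.28,0]
    - [-4.31,1.28,0]
    - [-4.31,1.28,0]
    - [-4.31,1.28,0]
    - [-4.31,1.28,0]
    - [-4.31,1.28,0]
    - [-4.31,1.28,0]
    - [-4.31,1.28,0]
    - [-4.31,1.28,0]
    - [0,0,0]
    - [0,0,0]
    - [0,0,0]
  rot:
    - [0,0,-8.1]
    - [0,0,0]
    - [0,0,0]
    - [0,0,0]
    - [0,0,0]
    - [0,0,0]
    - [0,0,0]
    - [0,0,0]
    - [0,0,0]
    - [0,0,0]
    - [0,0,0]
    - [0,0,0]
    - [0,0,0]
    - [0,0,0]
    - [0,0,0]
    - [0,0,0]
    - [0,0,0]
    - [0,0,0]
    - [0,0,0]

```text
time: 15.6
ee_pos: [0.4747, 0.3934, 0.2177]
ee_rot: [-0.0, -0.654, 0.757, -0.0]
wrist_force: [-0.3, 0.6, -3.4]
opening: 0.565
```

```bash
python3 - <<'E'
from h import *
go([.4723,.3953,.028],-98.2)
E
```

```text
t 15.6 pos [0.4747 0.3934 0.2177] yaw -98.3 | turn -0.1 shift cm [-0.15  0.27 18.97] tilt z [-0.    -0.001 -1.   ] F [-0.3  0.6 -3.4] open 0.565
```

Emit:
send_rows:
  jaw: [0.3,0.3,0.3,0.3,0.3,0.3,0.3,0.3,0.3]
  delta_pos:
    - [-0.1,0.2,4]
    - [0,0,4]
    - [0,0,4]
    - [0,0,3]
    - [0,0,2]
    - [0,0,1]
    - [0,0,0.6]
    - [0,0,0]
    - [0,0,0]
  rot:
    - [0,0,0]
    - [0,0,0]
    - [0,0,0]
    - [0,0,0]
    - [0,0,0]
    - [0,0,0]
    - [0,0,0]
    - [0,0,0]
    - [0,0,0]

```text
time: 16.73
ee_pos: [0.4727, 0.3967, 0.033]
ee_rot: [0.001, -0.655, 0.756, -0.0]
wrist_force: [-0.4, -0.2, -5.4]
opening: 0.566
```

Emit:
send_rows:
  jaw: [0.3,0.3,0.3,0.3,0.3]
  delta_pos:
    - [0,0,0.3]
    - [0,0,0.2]
    - [0,0,0.1]
    - [0,0,0]
    - [0,0,0]
  rot:
    - [0,0,0]
    - [0,0,0]
    - [0,0,0]
    - [0,0,0]
    - [0,0,0]

```text
time: 17.35
ee_pos: [0.4725, 0.3964, 0.0278]
ee_rot: [0.0, -0.654, 0.756, -0.0]
wrist_force: [-4.4, -3.2, 10.8]
opening: 0.567
```

Emit:
send_rows:
  jaw: [-0.1,-0.2,-0.3,-0.4,-0.45,-0.5,-0.5,-0.5,-0.5,-0.5]
  delta_pos:
    - [0,0,-0.05]
    - [0,0,0]
    - [0,0,0]
    - [0,0,0]
    - [0,0,-3]
    - [0,0,-5]
    - [0,0,-6]
    - [0,0,-6]
    - [0,0,0]
    - [0,0,0]
  rot:
    - [0,0,0]
    - [0,0,0]
    - [0,0,0]
    - [0,0,0]
    - [0,0,0]
    - [0,0,0]
    - [0,0,0]
    - [0,0,0]
    - [0,0,0]
    - [0,0,0]

```text
time: 18.6
ee_pos: [0.4721, 0.396, 0.2262]
ee_rot: [-0.0, -0.654, 0.756, -0.0]
wrist_force: [1.0, -0.4, -0.0]
opening: 0.748
```

```bash
python3 - <<'E'
from h import *
a=shot('top','top4')
cv2.imwrite('pics/top4c.png',cv2.resize(a[110:260,140:375],None,fx=3.4,fy=3.4,interpolation=cv2.INTER_CUBIC))
go([.6345,-.0581,.22],-90)
E
```

```text
t 18.65 pos [0.4718 0.3957 0.2253] yaw -98.2 | turn -8.2 shift cm [ 45.38 -16.27   0.53] tilt z [-0.001 -0.001 -1.   ] F [-0.6  0.2 -1.2] open 0.753
```

View pics/top4c.png

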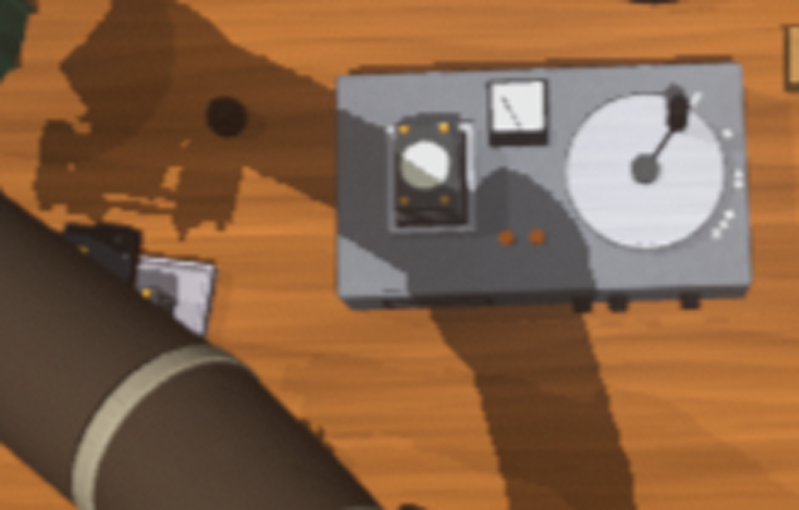

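The disc block sits inside the nest rim at crop (425,165) and the cross block is in the tray, partly hidden by the arm. The peg is still at rest. Moving to hover near the peg.

```bash
python3 - <<'E'
from h import *
print(env.get_obs()['joints'].round(3))
go([.60,-.04,.24],-170)
print(proj('top0',[.624,-.0625,.138]),proj('top0',[.624,-.0625,.086]))
E
```

```text
[-0.455  0.434 -0.446  1.592  0.199  1.163 -2.658]
t 18.65 pos [0.4718 0.3957 0.2253] yaw -98.2 | turn 71.8 shift cm [ -5.06 -45.13  -1.47] tilt z [-0.001 -0.001 -1.   ] F [-0.6  0.2 -1.2] open 0.753
[339.74152803 140.60920403] [338.98769958 145.78031387]
```

```bash
python3 - <<'E'
from h import *
o,p,R=st()
a=np.radians(-10); X=np.array([np.cos(a),np.sin(a),0]); Y=np.cross([0,0,-1],X)
d=np.array([.62,-.06,.24])-p; print(d@X*100,d@Y*100,-d[2]*100)
E
```

```text
22.506101090099165 42.30542703888004 -1.4710246634881545
```

Emit:
send_rows:
  jaw: [-0.5,-0.5,-0.5,-0.5,-0.5,-0.5,-0.5,-0.5,-0.5]
  delta_pos:
    - [0,0,-1.5]
    - [0,0,0]
    - [0,0,0]
    - [0,0,0]
    - [0,0,0]
    - [0,0,0]
    - [0,0,0]
    - [0,0,0]
    - [0,0,0]
  rot:
    - [0,0,-9.8]
    - [0,0,-9.8]
    - [0,0,-9.8]
    - [0,0,-9.8]
    - [0,0,-9.8]
    - [0,0,-9.8]
    - [0,0,-9.8]
    - [0,0,-9.8]
    - [0,0,-9.8]

```text
time: 19.77
ee_pos: [0.4717, 0.3957, 0.2395]
ee_rot: [0.001, 0.996, -0.084, -0.001]
wrist_force: [0.1, 0.1, 0.7]
opening: 0.751
```

Emit:
send_rows:
  jaw: [-0.5,-0.5,-0.5,-0.5,-0.5,-0.5,-0.5,-0.5,-0.5,-0.5,-0.5,-0.5,-0.5]
  delta_pos:
    - [2.05,3.85,0]
    - [2.05,3.85,0]
    - [2.05,3.85,0]
    - [2.05,3.85,0]
    - [2.05,3.85,0]
    - [2.05,3.85,0]
    - [2.05,3.85,0]
    - [2.05,3.85,0]
    - [2.05,3.85,0]
    - [2.05,3.85,0]
    - [2.05,3.85,0]
    - [0,0,0]
    - [0,0,0]
  rot:
    - [0,0,0]
    - [0,0,0]
    - [0,0,0]
    - [0,0,0]
    - [0,0,0]
    - [0,0,0]
    - [0,0,0]
    - [0,0,0]
    - [0,0,0]
    - [0,0,0]
    - [0,0,0]
    - [0,0,0]
    - [0,0,0]

```text
time: 21.4
ee_pos: [0.6198, -0.0593, 0.2401]
ee_rot: [-0.001, 0.996, -0.087, -0.001]
wrist_force: [0.2, -0.2, 0.5]
opening: 0.747
```

```bash
python3 - <<'E'
from h import *
a=shot('wrist','w5'); b=shot('top','top5')
go([.624,-.0625,.1],-10); print(env.get_obs()['joints'].round(2))
c=cv2.resize(b[160:250,140:240],(300,270),interpolation=cv2.INTER_CUBIC)
k=a.copy(); k[130:400,340:640]=c if 0 else k[130:400,340:640]
cv2.imwrite('pics/w5c.png',np.vstack([a[:320],np.hstack([c,np.zeros((270,340,3),np.uint8)])]))
print(proj('w5',[.624,-.0625,.138]),proj('w5',[.5845,-.0347,.086]))
E
```

```text
t 21.5 pos [ 0.62   -0.0583  0.241 ] yaw -9.9 | turn 0.1 shift cm [ 0.47  0.34 14.1 ] tilt z [-0.001  0.001 -1.   ] F [ 0.1  0.6 -0.3] open 0.748
[ 0.49  0.48 -0.68  1.54  0.31  1.23 -0.41]
[329.01109953 205.45847036] [284.0634695  171.54940719]
```

View pics/w5c.png

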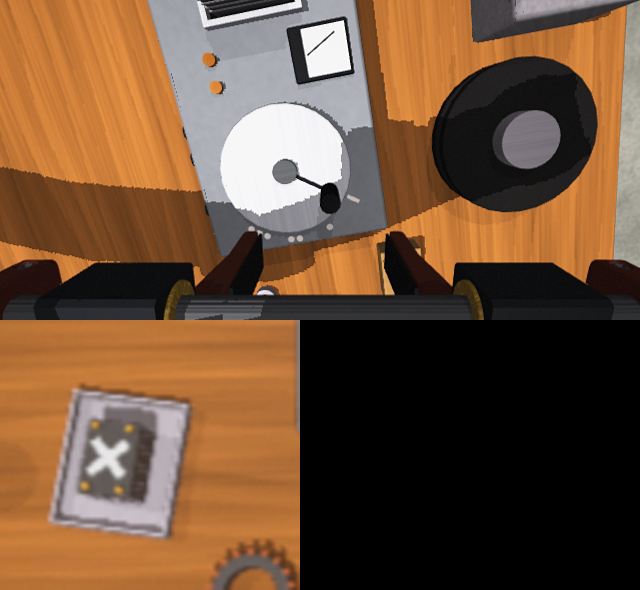

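The wrist view shows the peg's dark top at about (330,204) and the hub at (285,171), both matching prediction. The inset from the top camera shows the cross block standing in the tray. Descending around the peg.

Emit:
send_rows:
  jaw: [-0.5,-0.5,-0.5,-0.5,-0.5,-0.5,-0.5]
  delta_pos:
    - [0.45,0.4,3]
    - [0,0,4]
    - [0,0,4]
    - [0,0,2]
    - [0,0,1.4]
    - [0,0,0]
    - [0,0,0]
  rot:
    - [0,0,0]
    - [0,0,0]
    - [0,0,0]
    - [0,0,0]
    - [0,0,0]
    - [0,0,0]
    - [0,0,0]

```text
time: 22.38
ee_pos: [0.6252, -0.0646, 0.099]
ee_rot: [-0.0, 0.996, -0.087, 0.001]
wrist_force: [0.1, -0.4, -0.4]
opening: 0.75
```

```bash
python3 - <<'E'
from h import *
go([.624,-.0625,.096],-10)
f2=lambda u,v:(150+(u+.5)/3.6-.5,115+(v+.5)/3.6-.5)
ax=np.array([.5845,-.0347])
for n,u,v in(('bar',702,85),('1',735,122),('2',745,170),('3',730,220)):
  d=px('top0',*f2(u,v),.07)[:2]-ax; print(n,np.degrees(np.arctan2(d[1],d[0])).round(1),np.linalg.norm(d).round(3))
E
```

```text
t 22.38 pos [ 0.6252 -0.0646  0.099 ] yaw -10.0 | turn -0.0 shift cm [-0.15 -0.18  0.3 ] tilt z [ 0.002 -0.    -1.   ] F [ 0.1 -0.4 -0.4] open 0.75
bar -34.6 0.08
1 -63.5 0.078
2 -92.9 0.077
3 -124.3 0.077
```

Emit:
send_rows:
  jaw: [-0.3,0,0.5,1,1,1,1]
  delta_pos:
    - [-0.1,-0.15,0.2]
    - [0,0,0]
    - [0,0,0]
    - [0,0,0]
    - [0,0,0]
    - [0,0,0]
    - [0,0,0]
  rot:
    - [0,0,0]
    - [0,0,0]
    - [0,0,0]
    - [0,0,0]
    - [0,0,0]
    - [0,0,0]
    - [0,0,0]
  squeeze: 40

```text
time: 23.25
ee_pos: [0.6243, -0.0633, 0.0957]
ee_rot: [-0.0, 0.996, -0.088, 0.001]
wrist_force: [5.5, -1.0, -3.4]
opening: 0.197
```

```bash
python3 - <<'E'
from h import *
ax=np.array([.5845,-.0347]); o,p,R=st(); go(p,-10)
d=p[:2]-ax; print('ang',np.degrees(np.arctan2(d[1],d[0])).round(1),'r',np.linalg.norm(d).round(4))
a0=-34.8
A=np.radians(a0-np.arange(0,91,10)); P=ax+.048*np.c_[np.cos(A),np.sin(A)]
X=R[:2,0];Y=R[:2,1]
for q,w in zip(P[:-1],P[1:]): print((100*np.array([(w-q)@X,(w-q)@Y])).round(2))
E
```

```text
t 23.25 pos [ 0.6243 -0.0633  0.0957] yaw -10.0 | turn -0.0 shift cm [0. 0. 0.] tilt z [ 0.002  0.    -1.   ] F [ 5.5 -1.  -3.4] open 0.197
ang -35.6 r 0.049
[-0.42  0.73]
[-0.54  0.64]
[-0.64  0.54]
[-0.72  0.42]
[-0.79  0.29]
[-0.82  0.15]
[-0.84  0.  ]
[-0.82 -0.14]
[-0.79 -0.28]
```

Emit:
send_rows:
  jaw: [1,1,1,1,1,1,1,1]
  delta_pos:
    - [-0.2,0.37,0]
    - [-0.22,0.36,0]
    - [-0.26,0.33,0]
    - [-0.28,0.31,0]
    - [-0.31,0.28,0]
    - [-0.33,0.26,0]
    - [0,0,0]
    - [0,0,0]
  rot:
    - [0,0,0]
    - [0,0,0]
    - [0,0,0]
    - [0,0,0]
    - [0,0,0]
    - [0,0,0]
    - [0,0,0]
    - [0,0,0]

```text
time: 24.25
ee_pos: [0.6069, -0.0822, 0.0957]
ee_rot: [0.001, 0.996, -0.089, 0.002]
wrist_force: [13.0, -7.8, -8.6]
opening: 0.198
```

```bash
cat > d.py <<'E'
from h import *
ax=np.array([.5845,-.0347]); o,p,R=st(); go(p,-10)
d=p[:2]-ax; print('ang',np.degrees(np.arctan2(d[1],d[0])).round(1),'r',np.linalg.norm(d).round(4))
E
python3 d.py
```

```text
t 24.25 pos [ 0.6069 -0.0822  0.0957] yaw -10.2 | turn -0.2 shift cm [0. 0. 0.] tilt z [ 0.005 -0.002 -1.   ] F [13.  -7.8 -8.6] open 0.198
ang -64.7 r 0.0526
```

```bash
python3 - <<'E'
from h import *
a=shot('wrist','w6'); b=shot('top','top6'); c=shot('side','side6')
o,p,R=st(); print(p,np.array(o['wrist_force']).round(1),np.array(o['ft_torque']).round(2))
t=cv2.resize(b[115:205,230:365],(400,267),interpolation=cv2.INTER_CUBIC)
s=cv2.resize(c[160:260,220:370],(400,267),interpolation=cv2.INTER_CUBIC)
w=cv2.resize(a[40:340,120:520],(800,600))[:330]
cv2.imwrite('pics/m6.png',np.vstack([w,np.hstack([t,s])]))
E
```

```text
[ 0.6069419  -0.08224024  0.09571692] [12.2 -6.7 -9. ] [-1.57 -2.45 -0.26]
```

View pics/m6.png

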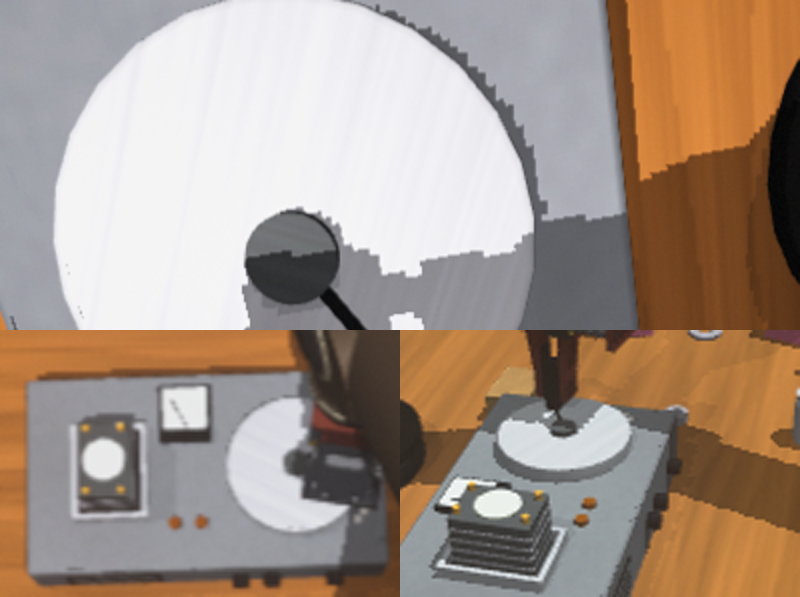

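The picture shows the dial turned, with its black pointer line running from the hub (wrist px (266,168)) to (301,205). Both placed blocks are undisturbed. I'll get the dial angle from the pointer line.

```bash
cat >> d.py <<'E'
def hub(n,u,v,us,vs):
    for z in(.086,.09):
        c=px(n,u,v,z); print('hub',z,c.round(4))
    q=px(n,us,vs,.0865)[:2]; 
    for c in(px(n,u,v,.09)[:2],ax): print('line bearing',np.degrees(np.arctan2(*(q-c)[::-1])).round(1))
E
python3 - <<'E'
from d import *
f=lambda u,v:(120+u/2-.25,40+v/2-.25)
hub('w6',*f(292,257),*f(356,326))
q1,q2=[px('w6',*f(*c),.0865)[:2] for c in((326,293),(362,330))]; print(np.degrees(np.arctan2(*(q2-q1)[::-1])))
# disc outline ellipse points
P=np.array([px('w6',*f(u,v),.086)[:2] for u,v in((53,220),(110,85),(200,20),(330,2),(420,25),(500,110),(535,230))])
A=np.c_[2*P,np.ones(len(P))]; s=np.linalg.lstsq(A,(P**2).sum(1),rcond=None)[0]; print('disc fit',s[:2],np.sqrt(s[2]+s[:2]@s[:2]))
E
```

```text
t 24.4 pos [ 0.6069 -0.0822  0.0957] yaw -10.2 | turn -0.2 shift cm [0. 0. 0.] tilt z [ 0.005 -0.003 -1.   ] F [12.2 -6.7 -9. ] open 0.199
ang -64.7 r 0.0526
hub 0.086 [ 0.5844 -0.0344  0.086 ]
hub 0.09 [ 0.5852 -0.0339  0.09  ]
line bearing -60.7
line bearing -58.4
-57.496983639483865
disc fit [ 0.58637452 -0.03548717] 0.06408752664258828
```

The dial has only turned about 25° while the tool's bearing moved about 30°, so the peg is slipping sideways in the pads. I'll take it back to rest and regrip with the jaws tangential, turning the tool with the dial.

Emit:
send_rows:
  jaw: [1,1,1,1,1,1,1,0.5,0,-0.3,-0.5,-0.5]
  delta_pos:
    - [0.33,-0.26,0]
    - [0.31,-0.28,0]
    - [0.28,-0.31,0]
    - [0.26,-0.33,0]
    - [0.22,-0.36,0]
    - [0.2,-0.37,0]
    - [0,0,0]
    - [0,0,0]
    - [0,0,0]
    - [0,0,0]
    - [0,0,0]
    - [0,0,0]
  rot:
    - [0,0,0]
    - [0,0,0]
    - [0,0,0]
    - [0,0,0]
    - [0,0,0]
    - [0,0,0]
    - [0,0,0]
    - [0,0,0]
    - [0,0,0]
    - [0,0,0]
    - [0,0,0]
    - [0,0,0]

```text
time: 25.9
ee_pos: [0.6235, -0.063, 0.0957]
ee_rot: [0.0, 0.996, -0.087, -0.0]
wrist_force: [1.3, -0.2, -0.2]
opening: 0.665
```

```bash
sed -i 's/ax=np.array.*; o,p/ax=np.array([.5855,-.0350]); o,p/' d.py; python3 - <<'E'
from d import *
a=np.radians(-34.8); P=ax+.048*np.array([np.cos(a),np.sin(a)]); go([*P,.0965],55.2); print(P)
shot('wrist','w7'); shot('top','top7')
print(proj('w7',[*P,.138]))
E
```

```text
t 25.9 pos [ 0.6235 -0.063   0.0957] yaw -10.0 | turn -0.0 shift cm [0. 0. 0.] tilt z [-0.  0. -1.] F [ 1.3 -0.2 -0.2] open 0.665
ang -36.4 r 0.0472
t 25.9 pos [ 0.6235 -0.063   0.0957] yaw -10.0 | turn -65.2 shift cm [ 0.13  0.08 -0.08] tilt z [-0.  0. -1.] F [ 1.3 -0.2 -0.2] open 0.665
[ 0.62491516 -0.06239425]
[326.26034289 289.27575741]
```

Emit:
send_rows:
  jaw: [-0.5,-0.5,-0.5,-0.5,-0.5,-0.5,-0.5,-0.5,-0.5,0,0.4,1,1,1,1,1]
  delta_pos:
    - [0,0,0]
    - [0,0,0]
    - [0,0,0]
    - [0,0,0]
    - [0,0,0]
    - [0,0,0]
    - [0,0,0]
    - [0.1,0.1,0]
    - [0,0,0]
    - [0,0,0]
    - [0,0,0]
    - [0,0,0]
    - [0,0,0]
    - [0,0,0]
    - [0,0,0]
    - [0,0,0]
  rot:
    - [0,0,-9.3]
    - [0,0,-9.3]
    - [0,0,-9.3]
    - [0,0,-9.3]
    - [0,0,-9.3]
    - [0,0,-9.3]
    - [0,0,-9.4]
    - [0,0,0]
    - [0,0,0]
    - [0,0,0]
    - [0,0,0]
    - [0,0,0]
    - [0,0,0]
    - [0,0,0]
    - [0,0,0]
    - [0,0,0]
  squeeze: 45

```text
time: 28.0
ee_pos: [0.6254, -0.0623, 0.0957]
ee_rot: [-0.0, 0.886, 0.463, 0.001]
wrist_force: [3.7, 1.6, -2.0]
opening: 0.196
```

```bash
python3 - <<'E'
from d import *
print(env.get_obs()['joints'].round(2))
E
```

```text
t 28.0 pos [ 0.6254 -0.0623  0.0957] yaw 55.2 | turn 65.2 shift cm [0. 0. 0.] tilt z [ 0.001  0.001 -1.   ] F [ 3.7  1.6 -2. ] open 0.196
ang -34.4 r 0.0484
[ 0.61  0.71 -0.87  1.67  0.62  1.05  0.5 ]
```

Emit:
send_rows:
  jaw: [1,1,1,1,1,1,1,1]
  delta_pos:
    - [-0.42,-0.02,0]
    - [-0.42,-0.02,0]
    - [-0.42,-0.02,0]
    - [-0.42,-0.02,0]
    - [-0.42,-0.02,0]
    - [-0.42,-0.02,0]
    - [0,0,0]
    - [0,0,0]
  rot:
    - [0,0,5]
    - [0,0,5]
    - [0,0,5]
    - [0,0,5]
    - [0,0,5]
    - [0,0,5]
    - [0,0,0]
    - [0,0,0]

```text
time: 29.0
ee_pos: [0.606, -0.0786, 0.0957]
ee_rot: [-0.0, 0.976, 0.219, 0.0]
wrist_force: [2.8, 0.6, -1.7]
opening: 0.198
```

```bash
python3 d.py
```

```text
t 29.0 pos [ 0.606  -0.0786  0.0957] yaw 25.3 | turn 35.3 shift cm [0. 0. 0.] tilt z [ 0.  0. -1.] F [ 2.8  0.6 -1.7] open 0.198
ang -64.8 r 0.0482
```

Emit:
send_rows:
  jaw: [1,1,1,1,1,1,1,1]
  delta_pos:
    - [-0.42,-0.02,0]
    - [-0.42,-0.02,0]
    - [-0.42,-0.02,0]
    - [-0.42,-0.02,0]
    - [-0.42,-0.02,0]
    - [-0.42,-0.02,0]
    - [0,0,0]
    - [0,0,0]
  rot:
    - [0,0,5]
    - [0,0,5]
    - [0,0,5]
    - [0,0,5]
    - [0,0,5]
    - [0,0,5]
    - [0,0,0]
    - [0,0,0]

```text
time: 30.0
ee_pos: [0.5814, -0.0831, 0.0957]
ee_rot: [0.0, 0.999, -0.041, -0.0]
wrist_force: [2.9, 1.0, -2.2]
opening: 0.199
```

```bash
python3 d.py
```

```text
t 30.0 pos [ 0.5814 -0.0831  0.0957] yaw -4.7 | turn 5.3 shift cm [0. 0. 0.] tilt z [-0. -0. -1.] F [ 2.9  1.  -2.2] open 0.199
ang -94.9 r 0.0483
```

Emit:
send_rows:
  jaw: [1,1,1,1,1,1,1,1,1]
  delta_pos:
    - [-0.42,-0.02,0]
    - [-0.42,-0.02,0]
    - [-0.42,-0.02,0]
    - [-0.42,-0.02,0]
    - [-0.42,-0.02,0]
    - [-0.42,-0.02,0]
    - [0,0,0]
    - [0,0,0]
    - [0,0,0]
  rot:
    - [0,0,5]
    - [0,0,5]
    - [0,0,5]
    - [0,0,5]
    - [0,0,5]
    - [0,0,5]
    - [0,0,0]
    - [0,0,0]
    - [0,0,0]

```text
time: 31.12
ee_pos: [0.5577, -0.0748, 0.0956]
ee_rot: [0.0, 0.954, -0.299, -0.0]
wrist_force: [-0.1, -0.8, 0.8]
opening: 0.195
```

```bash
python3 - <<'E'
from d import *
a=shot('wrist','w8'); b=shot('top','top8'); c=shot('side','side8')
t=cv2.resize(b[115:205,230:365],(400,267),interpolation=cv2.INTER_CUBIC)
s=cv2.resize(c[160:260,220:370],(400,267),interpolation=cv2.INTER_CUBIC)
w=cv2.resize(a[40:340,120:520],(800,600))[:330]
cv2.imwrite('pics/m8.png',np.vstack([w,np.hstack([t,s])]))
E
```

```text
t 31.12 pos [ 0.5577 -0.0748  0.0956] yaw -34.8 | turn -24.8 shift cm [0. 0. 0.] tilt z [-0. -0. -1.] F [-0.1 -0.8  0.8] open 0.195
ang -124.9 r 0.0486
```

View pics/m8.png

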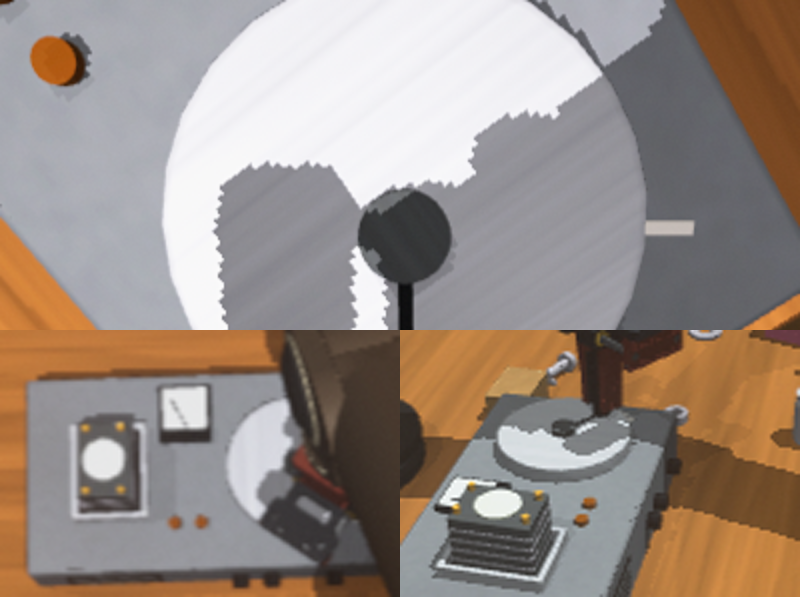

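The pointer line now runs straight down at crop (405,285) to (405,326). The bar mark is exactly to the right at (670,228), so the dial is about 90° from rest. The disc block is seated upright in the nest. Settling and checking for drift.

Emit:
send_rows:
  jaw: [1,1,1,1,1,1,1,1]
  delta_pos:
    - [0,0,0]
    - [0,0,0]
    - [0,0,0]
    - [0,0,0]
    - [0,0,0]
    - [0,0,0]
    - [0,0,0]
    - [0,0,0]
  rot:
    - [0,0,0]
    - [0,0,0]
    - [0,0,0]
    - [0,0,0]
    - [0,0,0]
    - [0,0,0]
    - [0,0,0]
    - [0,0,0]

```text
time: 32.28
ee_pos: [0.5577, -0.0748, 0.0957]
ee_rot: [0.0, 0.954, -0.299, -0.0]
wrist_force: [-1.9, -2.7, 2.5]
opening: 0.203
```

```bash
python3 - <<'E'
from d import *
f=lambda u,v:(120+u/2-.25,40+v/2-.25)
a=shot('wrist','w9')
g=cv2.cvtColor(a,cv2.COLOR_BGR2GRAY)
B=lambda q,c:np.degrees(np.arctan2(*(q-c)[::-1])).round(1)
L=[]
for n in('w8','w9'):
  g=cv2.cvtColor(cv2.imread(f'pics/{n}.png'),cv2.COLOR_BGR2GRAY)
  for r in(184,194,203):
    w=np.where(g[r,305:340]<45)[0]+305; q=px(n,w.mean(),r,.0865)[:2]; print(n,r,w.min(),w.max(),B(q,ax),B(q,px(n,*f(405,236),.09)[:2]))
print('bar',B(px('w9',*f(670,228),.07)[:2],ax), env.get_obs()['ft_torque'].round(2))
E
```

```text
t 32.27 pos [ 0.5577 -0.0748  0.0957] yaw -34.8 | turn -24.8 shift cm [0. 0. 0.] tilt z [-0. -0. -1.] F [-1.9 -2.7  2.5] open 0.203
ang -124.9 r 0.0485
w8 184 319 325 -127.7 -125.3
w8 194 320 325 -126.1 -124.4
w8 203 320 325 -125.8 -124.4
w9 184 319 325 -127.7 -125.4
w9 194 320 325 -126.1 -124.4
w9 203 320 325 -125.8 -124.5
bar -34.3 [-0.56  0.35  0.42]
```

```bash
python3 -c "
from cell import env
print(env.finish_job())"
```

```text
the job is handed in; nothing more can be done
None
```

I handed the job in at about 32 s. The round-tag transformer is in the nest, the cross-tag one stands in the reject tray, and the arm is holding the dial on the third notch.

- **Placements:** Camera views show the round-tag transformer seated inside the nest rim and the cross-tag one standing upright in the tray. I left the pink look-alikes and the other objects alone, but took no final picture of the whole bench to check them.
- **Dial:** The tool sits at a bearing of −124.9° around the dial, against about −34.7° at rest, so it has turned about 90°. The dial's pointer line in the wrist camera agrees to within about 1–3°, depending on which centre I measure from. Over the last second nothing drifted. The moment at the wrist was 0.42 N·m, which matches a 9 N spring at the peg's 48 mm radius.
- **What went wrong:** On the first try the peg slipped sideways in the pads. I took the dial back to rest, gripped it again with the jaws along its direction of travel, and turned the tool with it.
- **Disagreement:** The sideways force at the wrist was only about 3 N at the end, less than the 9 N expected. I think the grip is carrying the spring load as a twist instead.

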